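# Line up steel angle offcuts by length

## Task

Line up the four plain steel angle offcuts by length on the board, one roof-wise on each white line, with its ridge along the line and centred on it: the longest next to the tall stop block, then shorter and shorter to the other end. Then lay the slotted angle over the shortest one so that it nests on it, legs on legs, ends overhanging equally. Leave the bottle, the glue stick and the sanding block where they stand.

Things in the scene. Friction and masses are not known exactly. Their poses are not given: they have to be found in the camera images.
- angle_28: Loose bare steel angle offcut (legs 30 mm, wall 4 mm), lying like a roof, ridge up: 28 mm long, 42 mm wide, 24 mm high. The shortest of the four plain offcuts. Origin mid length and width, level with the toes; x along the ridge, z up. Grip it from above across its two flat ends.
- angle_40: Loose bare steel angle offcut (legs 30 mm, wall 4 mm), lying like a roof, ridge up: 40 mm long, 42 mm wide, 24 mm high. The second shortest plain offcut. Origin mid length and width, level with the toes; x along the ridge, z up. Grip it from above across its two flat ends.
- angle_52: Loose bare steel angle offcut (legs 30 mm, wall 4 mm), lying like a roof, ridge up: 52 mm long, 42 mm wide, 24 mm high. The second longest plain offcut. Origin mid length and width, level with the toes; x along the ridge, z up. Grip it from above across its two flat ends.
- angle_64: Loose bare steel angle offcut (legs 30 mm, wall 4 mm), lying like a roof, ridge up: 64 mm long, 42 mm wide, 24 mm high. The longest plain offcut. Origin mid length and width, level with the toes; x along the ridge, z up. Grip it from above across its two flat ends.
- slotted_angle: Loose bare steel angle offcut (legs 30 mm, wall 4 mm), lying like a roof, ridge up: 58 mm long, 42 mm wide, 24 mm high. The only one with a slot (36 x 12 mm, lengthwise) through each leg. Same section as the others: nested roof on roof over one, it lies 5.7 mm higher. Origin mid length and width, level with the toes; x along the ridge, z up. Grip it from above across its two flat ends.
- board: Fixed black board, 270 x 90 mm, 8 mm thick, with four thin white lines across it (along its y, 86 mm long) at x = -87, -29, +29, +87 mm: the places of the row. Origin at the centre of the underside; x along it, z up. The stop block is on one end (x = +125 or -125 mm), a low aluminium strip (14 x 80 x 4 mm) on the other; which end varies.
- stop_block: Fixed aluminium block, 14 x 80 mm and 30 mm high, across one end of the board's top, 38 mm from the nearest line (centre to line); it marks the end at which the row begins. Origin at the centre of its underside, on the board's top.
- oil_bottle: Bystander: small white plastic oil bottle with a red pointed cap, standing, 34 mm across, 94 mm high; origin under its centre. To be left alone.
- glue_stick: Bystander: teal and white glue stick standing upright, 30 mm across, 92 mm high; origin under its centre. To be left alone.
- sanding_block: Bystander: dark grey sanding block lying flat, 45 x 68 x 24 mm; origin under its centre. To be left alone.
Not all that is in view belongs to the job. What is shaped like the angle_28 but pink or purple is not meant.

How it is judged:
At the end, for the whole second after the job is handed in: Plain offcuts roof-wise on their lines, longest at the stop block: within 12 mm of the line, 14 mm of the board's middle, 0.2 rad. Slotted one nested on the shortest: 3 to 8 mm higher, within 12 mm lengthwise, 4 mm sideways, 0.12 rad. All level within 0.1 rad, released and at rest (horizontal distance between angle_28 and stop_block between 0.2 and 0.224 m and y of angle_28 in the frame of board between -0.014 and 0.014 m and z of angle_28 in the frame of board between 0.005 and 0.011 m and angle between the x axis of each of angle_28, angle_40, angle_52, angle_64 and the y axis of board, either way round below 0.2 rad and angle between each of angle_28, angle_40, angle_52, angle_64, slotted_angle's own z axis and vertical below 0.1 rad and horizontal distance between angle_40 and stop_block between 0.142 and 0.166 m and y of angle_40 in the frame of board between -0.014 and 0.014 m and z of angle_40 in the frame of board between 0.005 and 0.011 m and horizontal distance between angle_52 and stop_block between 0.084 and 0.108 m and y of angle_52 in the frame of board between -0.014 and 0.014 m and z of angle_52 in the frame of board between 0.005 and 0.011 m and horizontal distance between angle_64 and stop_block between 0.026 and 0.05 m and y of angle_64 in the frame of board between -0.014 and 0.014 m and z of angle_64 in the frame of board between 0.005 and 0.011 m and x of slotted_angle in the frame of angle_28 between -0.012 and 0.012 m and y of slotted_angle in the frame of angle_28 between -0.004 and 0.004 m and z of slotted_angle in the frame of angle_28 between 0.0032 and 0.0082 m and angle between the x axis of slotted_angle and the x axis of angle_28, either way round below 0.12 rad and linear speed of each of angle_28, angle_40, angle_52, angle_64, slotted_angle below 0.02 m/s and angular speed of each of angle_28, angle_40, angle_52, angle_64, slotted_angle below 0.2 rad/s); the robot touches nothing.
It fails at once if the oil bottle is moved more than 20 mm or tipped (distance of oil_bottle from where it was at the start of the episode above 0.02 m or angle between oil_bottle's own z axis and vertical above 0.4 rad).
It fails at once if the glue stick is moved more than 20 mm or tipped (distance of glue_stick from where it was at the start of the episode above 0.02 m or angle between glue_stick's own z axis and vertical above 0.4 rad).
It fails at once if the sanding block is moved more than 20 mm or tipped (distance of sanding_block from where it was at the start of the episode above 0.02 m or angle between sanding_block's own z axis and vertical above 0.4 rad).
It also fails if it takes over 106 s, if anything falls off the work surface, if the arm or the gripper's body presses on something with over 40 N, if the wrist force passes 120 N, or if a joint passes its speed limit or range.

## Robot

A 6-joint arm with a two-finger parallel gripper is mounted at the origin on a cart in front of the work surface, level with it; the furniture and walls round the work are solid. World frame = base frame: x ahead of the robot, y to its left, z up, the work surface at z = 0. Lengths are in m, angles in rad, forces in N, time in s.
With the tool pointing down it reaches from about 0.4 to 0.825 m from the base axis. Payload 7 kg.
Tool frame: the origin (TCP) lies at the very end of the fingers, on their centre line; the grasp point (between the pads) lies behind it (r.tcp_to_grasp is the z of the grasp point in the tool frame, in m); z points along the fingers, y is the line along which they close (so a half turn about z gives the same grasp; the last joint's range is limited). The gripper opens to 88 mm and grips with 3 to 60 N. Pads are 19 mm wide; open, the fingers measure 130 mm over their backs; the gripper's body (78 mm by 193 mm) begins 47 mm behind the grasp point.
Start: joints at [-1.018, 0.359, 0.012, 0, -1.224, -0.288], TCP at [0.177, -0.651, 0.202] pointing down, gripper open.
Joint ranges: [-3.07, 3.07], [-1.43, 2.12], [-1.02, 1.25], [-3.03, 1.67], [-3.05, -0], [-3.03, 3.03]. Speed limits (rad/s): [2.39, 2.39, 3.01, 3.14, 3.14, 3.14].

## Interface

Orientations are given as a rotation vector (axis times angle).
In Python, from station import r gives the robot as it stands.
- The arm moves only by the tool jog_arm, never from a script. Its argument "plan" is a list of rows, each an object with "translation": the shift along the tool's x, y, z normalised to -1 to 1, where 1 is 0.03 m, a list of three; "rot": the turn, a rotation vector about the tool's x, y, z normalised to -1 to 1, where 1 is 180 degrees, a list of three. In form: [{"translation": [x, y, z], "rot": [ax, ay, az]}, ...]. A call has 1 to 12 rows; each row shifts and turns the commanded pose from where the row before left it, along the tool's axes as they then stand; what a row does not reach is not made up. A row lasts 1/12 s, in which the tool goes at most 41.7 mm and 7.16 degrees, less where a joint would pass 70% of its speed; a pose out of reach is approached as far as the arm can. A call with a number of a shift or a turn outside -1 to 1 is refused whole. A call with a gripper value outside its range is refused whole. "gripper" is the closure, from -1 (fully open) to 1 (shut), set as the call begins (left out, the last holds). The fingers move at their own pace and stop on an object; "force" is the grip in N (left out, the last holds). Time passes only in rows, so rows that do not move let the fingers close. It gives the time, the measured TCP pose, the force, the opening and the grip force at its end, in the units of the state.
- r.observe(): the state, without advancing time (a new reading comes with each control period).
- r.capture(name): name is "scene" or "top"; returns a dict with "frame" (400x640x3 uint8, red, green, blue), "range_z" (400x640 float32, m along the optical axis (not along the pixel's ray), 0 where there is no reading), "fx", "fy", "cx", "cy" (pixels), "R" (3x3) and "t" (3): a world point X has camera coordinates R X + t. Camera axes: x right, y down, z forward; pixel columns grow to the right and rows downward; lengths in m; the calibration is good to about 2 mm. A picture is of the moment at which its call begins.
- r.job_done(): hands the job in; it is judged then, once.
Trained networks look in the newest picture that a camera, given by its name, has taken for a name from the list of things; names that differ only in an ending like _2 or _b are one class to them, and where a whole thing is asked for, a point or a joint stands for the part that bears it (a point fixed in the world has none). Each returns a list of dicts, best first, with "conf" (0 to 1); they miss things now and then, are a little off and sometimes report something else, mostly with a low value. They report only what shows in the picture. A call takes as long as a camera call. They do not tell look-alikes from the thing itself.
- r.boxes_of(camera, label): "centre" ([column, row] in pixels, amid what is visible of it).
- r.trace(camera, label): "pixels" (400x640 bool, what is visible of it) and "centre" ([column, row] in pixels, amid what is visible of it).
The state is a dict: "t": time; "joint_pos": joint angles; "qvel": joint speeds; "tau": joint torques, N m; "position": TCP position; "tool_rot": TCP orientation; "wrist_force": force on the tool from outside, world axes, zero at the start; "wrist_torque": the same for the moment, N m; "gripper_width": finger opening in m; "grip_force": force on a finger pad.
Only numpy, scipy, OpenCV 4.12 (cv2) and the standard library are available. Lean on these libraries where they do the work, as an engineer would, in place of code of your own. Each camera call takes 0.05 s, during which the arm holds its last target. There are 200 camera calls.

## Working session

There is one attempt and no reset: what is moved stays moved. The work goes in short steps, Python scripts to look and compute and a tool call to move; the robot and the scene stay as the last step left them, time stands still between calls to the robot, and variables do not carry over. Pictures are saved under pics/ and viewed, at most 14 in all, crops included, and the job is handed in when it is done.

Besides the shell and the picture viewer there is one more tool, called after "Request:" as name([rows], argument=value, ...), one row to a line, values as JSON. jog_arm: Moves the arm, as the interface text tells. Scaled input: -1 to 1 covers 0.03 m each way for a shift and 180 degrees each way for a turn. Its arguments: {"type":"object","properties":{"plan":{"type":"array"},"gripper":{"type":"number"},"force":{"type":"number"}},"required":["plan"]}

```bash
ls; mkdir -p pics; python3 - <<'E'
from station import r
import cv2,numpy as np
for c in ["scene","top"]:
    d=r.capture(c); cv2.imwrite(f"pics/{c}0.png",d["frame"][:,:,::-1]); np.savez(f"{c}0.npz",**d)
    print(c,d["fx"],d["cx"],d["cy"],-d["R"].T@d["t"],d["R"].round(2).tolist())
    for l in ["angle_28","angle_40","angle_52","angle_64","slotted_angle","board","stop_block","oil_bottle","glue_stick","sanding_block"]:
        print(l,[(np.round(b["centre"]).tolist(),round(b["conf"],2)) for b in r.boxes_of(c,l)])
print(r.tcp_to_grasp,r.observe())
E
```

```text
pics
scene 408.6240564055942 318.4358523764313 203.43563181343407 [-0.3016892  -0.97036814  0.92363356] [[0.7, -0.72, -0.01], [-0.45, -0.43, -0.79], [0.56, 0.55, -0.62]]
angle_28 [([346.0, 218.0], 0.62), ([313.0, 230.0], 0.61), ([327.0, 206.0], 0.53), ([416.0, 289.0], 0.42)]
angle_40 [([346.0, 218.0], 0.62), ([313.0, 230.0], 0.61), ([327.0, 206.0], 0.53), ([416.0, 289.0], 0.42)]
angle_52 [([346.0, 218.0], 0.62), ([313.0, 230.0], 0.61), ([327.0, 206.0], 0.53), ([416.0, 289.0], 0.42)]
angle_64 [([346.0, 218.0], 0.62), ([313.0, 230.0], 0.61), ([327.0, 206.0], 0.53), ([416.0, 289.0], 0.42)]
slotted_angle []
board [([275.0, 192.0], 0.9)]
stop_block [([258.0, 175.0], 0.73)]
oil_bottle []
glue_stick [([292.0, 163.0], 0.7), ([354.0, 273.0], 0.58)]
sanding_block []
top 382.8501409580024 319.95958838396194 204.07195310599062 [ 0.28342398 -0.21635319  1.07195941] [[-0.02, -1.0, -0.03], [-0.98, 0.02, -0.2], [0.2, 0.02, -0.98]]
angle_28 [([339.0, 237.0], 0.87), ([317.0, 188.0], 0.84), ([261.0, 174.0], 0.66), ([452.0, 251.0], 0.54), ([474.0, 221.0], 0.54), ([369.0, 235.0], 0.49), ([347.0, 187.0], 
[... 822 characters left out ...]
1, 'joint_pos': array([-1.01791050e+00,  3.58582164e-01,  1.18921565e-02, -1.45476502e-05,
       -1.22405625e+00, -2.88134455e-01]), 'qvel': array([ 7.86130500e-05,  1.42174491e-03,  7.26924811e-04,  1.09848212e-03,
       -1.13177919e-03, -8.79905137e-04]), 'tau': array([-3.43101883e-04, -5.82397342e+01,  2.93298948e+01,  7.00268939e+00,
        1.26146324e-02,  1.99415848e-05]), 'position': array([ 0.17663659, -0.65146628,  0.20166674]), 'tool_rot': array([-4.14644938e-01,  3.11407564e+00, -6.30164227e-05]), 'wrist_force': array([-0.42278185, -0.0392018 ,  0.45985354]), 'wrist_torque': array([-0.01434583,  0.04583717,  0.01270239]), 'grip_force': 0.0, 'gripper_width': 0.08752177502460992}
```

View pictures.

```bash
python3 - <<'E'
import cv2
a=cv2.imread("pics/top0.png")[130:290,150:510]; cv2.imwrite("pics/top0c.png",cv2.resize(a,None,fx=2.2,fy=2.2,interpolation=cv2.INTER_CUBIC))
E
```

```text
(no output)
```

View pics/top0c.png

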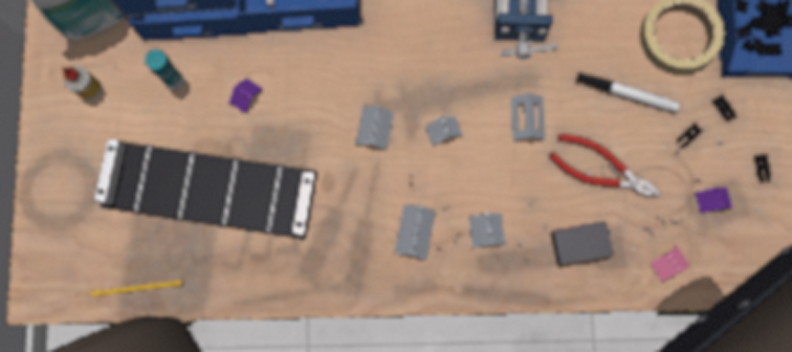

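View pics/scene0.png

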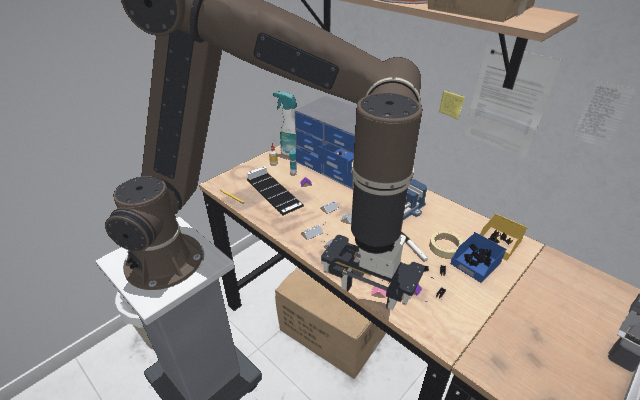

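The top view shows the stop block at the board's left end (crop 107,172) and the strip at its right (303,204). The plain offcuts are at (415,232), (374,128), (487,229) and (443,130), and the slotted one is at (528,117). The purple and pink look-alikes are elsewhere. The scene view shows the same layout, with the arm over the sanding block.

```bash
cat > h.py <<'E'
import numpy as np,cv2
def xyz(d,z=None):
    v,u=np.mgrid[:400,:640].astype(float)
    ray=np.stack([(u-d["cx"])/d["fx"],(v-d["cy"])/d["fy"],np.ones_like(u)],-1)
    R,t=d["R"],d["t"]; C=-R.T@t
    w=ray@R
    if z is None: return C+w*d["range_z"][...,None]
    return C+w*((z-C[2])/w[...,2])[...,None]
def items(d,x0=.3,amin=40):
    P=xyz(d); f=d["frame"]; hsv=cv2.cvtColor(f,cv2.COLOR_RGB2HSV)
    m=((P[...,2]>.006)&(P[...,2]<.05)&(P[...,0]>.3)&(P[...,0]<.85)&(abs(P[...,1])<.75)&(d["range_z"]>0)).astype(np.uint8)
    n,l,s,c=cv2.connectedComponentsWithStats(m)
    for i in range(1,n):
        if s[i,4]<amin: continue
        p=P[l==i]; rgb=f[l==i].mean(0)
        (cx,cy),(a,b),th=cv2.minAreaRect((p[:,:2]*1000).astype(np.float32))
        if a<b: a,b,th=b,a,th-90
        print(c[i].round(0),"rect",round(cx,1),round(cy,1),"L",round(a,1),"W",round(b,1),"ang",round((th+90)%180-90,1),"z95 %.1f zmed %.1f"%tuple(1000*np.percentile(p[:,2],[97,50])),"n",s[i,4],rgb.round())
E
python3 - <<'E'
from h import *
for c in ["top","scene"]:
    d=dict(np.load(c+"0.npz")); P=xyz(d); print(c)
    t=P[(P[...,0]>.35)&(P[...,0]<.75)&(abs(P[...,1])<.5)][:,2]; t=t[abs(t)<.03]
    print("table z med",np.median(t),"std",t[abs(t)<.005].std())
    items(d)
E
```

```text
top
table z med 0.0002895265991889051 std 0.0019694214434098317
[473. 134.] rect 707.7 -631.5 L 267.4 W 191.3 ang 11.6 z95 46.4 zmed 23.4 n 1301 [107.  97.  79.]
[495.  95.] rect 813.3 -716.0 L 60.3 W 28.6 ang 71.0 z95 29.6 zmed 16.9 n 135 [74. 63. 51.]
[ 62. 189.] rect 575.0 542.4 L 549.5 W 9.8 ang -0.0 z95 48.8 zmed 28.5 n 2045 [85. 84. 86.]
[384. 132.] rect 701.1 -385.1 L 118.0 W 115.2 ang -9.9 z95 49.4 zmed 23.7 n 519 [101. 102. 108.]
[498. 123.] rect 716.0 -704.3 L 91.3 W 4.3 ang 86.9 z95 48.0 zmed 30.3 n 191 [27. 41. 65.]
[499. 139.] rect 670.9 -709.9 L 78.3 W 45.6 ang 88.2 z95 46.1 zmed 29.8 n 275 [25. 31. 42.]
[191. 141.] rect 685.7 177.3 L 80.1 W 10.4 ang -70.4 z95 48.6 zmed 31.5 n 185 [77. 83. 83.]
[232. 137.] rect 703.2 56.5 L 119.6 W 20.7 ang -81.8 z95 35.0 zmed 8.3 n 105 [ 52.  78. 126.]
[236. 145.] rect 667.8 44.8 L 137.8 W 12.8 ang -88.0 z95 48.5 zmed 29.1 n 204 [58. 60. 73.]
[496. 152.] rect 634.4 -697.3 L 47.1 W 22.8 ang 59.8 z95 32.7 zmed 25.8 n 108 [29. 37. 55.]
[228. 166.] rect 610.4 65.6 L 25.1 W 13.6 ang -40.9 z95 48.5 zmed 28.4 n 58 [73. 78. 77.]
[190. 171.] re
[... 2364 characters left out ...]
22.6 zmed 14.5 n 89 [172. 177. 184.]
[347. 217.] rect 538.3 -285.1 L 30.2 W 30.1 ang 25.7 z95 24.7 zmed 14.1 n 52 [157. 162. 168.]
[488. 226.] rect 798.6 -662.3 L 104.4 W 14.6 ang -5.5 z95 49.2 zmed 32.8 n 84 [137. 115.  58.]
[312. 231.] rect 406.4 -244.5 L 65.1 W 33.4 ang -10.1 z95 22.8 zmed 14.7 n 127 [173. 178. 185.]
[466. 251.] rect 661.3 -650.5 L 203.0 W 127.7 ang 87.6 z95 47.2 zmed 23.3 n 1424 [81. 87. 94.]
[500. 237.] rect 799.6 -711.0 L 73.1 W 54.7 ang -37.0 z95 35.9 zmed 19.8 n 166 [58. 52. 42.]
[415. 247.] rect 580.6 -525.3 L 135.3 W 16.7 ang 72.0 z95 16.7 zmed 12.4 n 136 [186. 186. 186.]
[379. 291.] rect 356.6 -560.8 L 38.4 W 23.7 ang -71.2 z95 23.3 zmed 13.1 n 72 [209. 133. 163.]
```

```bash
cat >> h.py <<'E'
from scipy.optimize import least_squares
def roof(d,c,rad=.045,h0=0.,zmin=.006):
    """fit ridge heading (deg), centre (mm), apex z around c (m)"""
    P=xyz(d); Q=P[(np.hypot(P[...,0]-c[0],P[...,1]-c[1])<rad)&(P[...,2]>h0+zmin)&(P[...,2]<h0+.035)&(d["range_z"]>0)]*1000
    best=None
    for a0 in np.radians([-80,-50,-20,10,40,70]):
        def f(p):
            s=-np.sin(p[0])*(Q[:,0]-c[0]*1000)+np.cos(p[0])*(Q[:,1]-c[1]*1000)-p[1]
            return Q[:,2]-p[2]+abs(s)
        o=least_squares(f,[a0,0,h0*1000+24],loss="soft_l1",f_scale=2)
        if best is None or o.cost<best[0].cost: best=(o,f)
    o,f=best; a,s0,z=o.x; q=Q[:,:2]-np.array(c)*1000
    good=abs(f(o.x))<6
    u=q[good]@[np.cos(a),np.sin(a)]; lo,hi=np.percentile(u,[1.,99.]); m=(lo+hi)/2
    ctr=np.array(c)*1000+m*np.array([np.cos(a),np.sin(a)])+s0*np.array([-np.sin(a),np.cos(a)])
    return ctr.round(1),round((np.degrees(a)+90)%180-90,1),"L",round(hi-lo,1),"apex",round(z,1),"rms",round(np.sqrt(np.mean(f(o.x)[good]**2)),2),len(Q)
E
python3 - <<'E'
from h import *
cs={"64":(.407,-.242),"52":(.543,-.195),"40":(.407,-.331),"28":(.538,-.282),"slot":(.55,-.392)}
for c in ["top","scene"]:
    d=dict(np.load(c+"0.npz")); P=xyz(d); print(c)
    for k,v in cs.items():
        try: print(k,*roof(d,v))
        except Exception as e: print(k,e)
    near=(np.hypot(P[...,0]-.468,P[...,1]-.02)<.16)&(d["range_z"]>0)
    for n,m in {"board":near&(P[...,2]>.004)&(P[...,2]<.02),"tall":near&(P[...,2]>.028)&(P[...,2]<.05)}.items():
        l=cv2.connectedComponentsWithStats(m.astype(np.uint8)); i=1+np.argmax(l[2][1:,4]); p=P[l[1]==i]*1000
        print(n,cv2.minAreaRect(p[:,:2].astype(np.float32)),np.median(p[:,2]))
    W=near&(d["frame"].min(-1)>120)&(P[...,2]>.003)&(P[...,2]<.014)
    l=cv2.connectedComponentsWithStats(W.astype(np.uint8))
    for i in range(1,l[0]):
        if l[2][i,4]>8: p=P[l[1]==i]*1000; print("white",cv2.minAreaRect(p[:,:2].astype(np.float32)),l[2][i,4],np.median(p[:,2]))
    for n,c0 in {"bottle":(.6,.176),"glue":(.61,.065),"sand":(.386,-.449)}.items():
        p=P[(np.hypot(P[...,0]-c0[0],P[...,1]-c0[1])<.04)&(P[...,2]>.02)&(P[...,2]<.12)]*1000
        print(n,np.percentile(p,[2,50,98],axis=0).round().tolist())
E
```

```text
top
64 [ 407.  -241.6] -11.7 L 62.3 apex 23.8 rms 1.96 291
52 [ 544.  -192.8] -12.6 L 50.8 apex 23.6 rms 2.03 218
40 [ 406.7 -332.6] 4.6 L 39.3 apex 23.8 rms 1.97 185
28 [ 538.5 -282.8] 15.1 L 28.1 apex 23.5 rms 1.81 127
slot [ 551.7 -392.4] 0.2 L 57.5 apex 24.1 rms 2.06 204
board ((468.7761535644531, 21.968955993652344), (268.5100402832031, 92.77690124511719), 80.41600036621094) 8.002028569909392
tall ((490.0047302246094, 145.4636993408203), (15.32494068145752, 78.08892059326172), 80.23672485351562) 37.50704257403193
white ((517.4437866210938, 101.342041015625), (2.85709285736084, 15.832164764404297), 77.46377563476562) 9 8.525852534005951
white ((474.4023742675781, 50.73711013793945), (5.211435317993164, 76.33011627197266), 78.4166259765625) 45 7.940413280367986
white ((475.8601989746094, -8.905407905578613), (5.175477027893066, 52.44076919555664), 78.9609603881836) 34 8.057365185991316
white ((455.6619567871094, -64.32975006103516), (5.163234710693359, 77.08745574951172), 80.74686431884766) 46 7.611792553883889
white ((473.0878601074219, 109.63792419433594), (4.261105060577393, 35
[... 959 characters left out ...]
141.9768524169922), (19.62084197998047, 84.01609802246094), 79.52063751220703) 35.384867342936666
white ((611.2588500976562, 66.117919921875), (11.291709899902344, 25.65258026123047), 34.11121368408203) 16 7.020571799057018
white ((511.0249938964844, 136.12484741210938), (6.078440189361572, 33.92585372924805), 81.32938385009766) 10 12.267832275049628
white ((450.5247802734375, -100.26988983154297), (21.316787719726562, 79.72947692871094), 78.35110473632812) 59 10.26329748424526
bottle [[592.0, 163.0, 22.0], [602.0, 175.0, 50.0], [617.0, 192.0, 81.0]]
glue [[603.0, 55.0, 21.0], [611.0, 64.0, 61.0], [628.0, 81.0, 93.0]]
sand [[380.0, -470.0, 20.0], [399.0, -445.0, 22.0], [407.0, -437.0, 26.0]]
```

```bash
cat > go.py <<'E'
import sys,numpy as np
from scipy.spatial.transform import Rotation as Ro
from station import r
x,y,z,h=map(float,sys.argv[1:5]); s=r.observe(); R=Ro.from_rotvec(s["tool_rot"]).as_matrix()
h0=np.degrees(np.arctan2(R[1,1],R[0,1])); dh=(h-h0+90)%180-90
Rt=Ro.from_euler("z",dh,degrees=True).as_matrix()@R
d=np.array([x,y,z])/1000-s["position"]
u=d@Rt/.03
print("t",round(s["t"],2),"head",h0.round(1),"turn z total",(-dh/180).round(4),"tool shift units total",u.round(3),"tilt",np.degrees(np.arccos(-R[2,2])).round(2),"pos",(s["position"]*1e3).round(1))
E
python3 go.py 407 -242 80 168
```

```text
t 1.1 head 105.2 turn z total -0.3491 tool shift units total [-14.947  -4.673   4.056] tilt 0.0 pos [ 176.6 -651.5  201.7]
```

Request:
jog_arm([
  {"translation": [0,0,0.1],"rot": [0,0,-0.0388]},
  {"translation": [0,0,0.2],"rot": [0,0,-0.0388]},
  {"translation": [0,0,0.2],"rot": [0,0,-0.0388]},
  {"translation": [0,0,0.2],"rot": [0,0,-0.0388]},
  {"translation": [0,0,0.2],"rot": [0,0,-0.0388]},
  {"translation": [0,0,0.2],"rot": [0,0,-0.0388]},
  {"translation": [0,0,0.2],"rot": [0,0,-0.0388]},
  {"translation": [0,0,0.2],"rot": [0,0,-0.0388]},
  {"translation": [0,0,0],"rot": [0,0,-0.0388]},
  {"translation": [-0.5,-0.15,0],"rot": [0,0,0]},
  {"translation": [-1,-0.3,0],"rot": [0,0,0]},
  {"translation": [-1,-0.3,0],"rot": [0,0,0]},
], gripper=-1, force=30)

```text
t: 2.1
position: [0.2139, -0.5823, 0.156]
tool_rot: [1.975, -2.443, -0.001]
wrist_force: [1.9, 0.7, -0.9]
gripper_width: 0.0876
grip_force: 0.0
```

Request:
jog_arm([
  {"translation": [-1,-0.3,0.2],"rot": [0,0,0]},
  {"translation": [-1,-0.3,0.2],"rot": [0,0,0]},
  {"translation": [-1,-0.3,0.2],"rot": [0,0,0]},
  {"translation": [-1,-0.3,0.2],"rot": [0,0,0]},
  {"translation": [-1,-0.3,0.2],"rot": [0,0,0]},
  {"translation": [-1,-0.3,0.2],"rot": [0,0,0]},
  {"translation": [-1,-0.3,0.2],"rot": [0,0,0]},
  {"translation": [-1,-0.3,0.2],"rot": [0,0,0]},
  {"translation": [-1,-0.3,0.2],"rot": [0,0,0]},
  {"translation": [-1,-0.3,0.2],"rot": [0,0,0]},
  {"translation": [-1,-0.3,0.2],"rot": [0,0,0]},
  {"translation": [-1,-0.4,0.2],"rot": [0,0,0]},
])

```text
t: 3.1
position: [0.3978, -0.2522, 0.0848]
tool_rot: [-1.977, 2.441, -0.001]
wrist_force: [0.8, -1.0, 0.3]
gripper_width: 0.0876
grip_force: 0.0
```

```bash
python3 go.py 407 -242 4 168
```

```text
t 3.1 head 168.0 turn z total 0.0001 tool shift units total [-0.395 -0.229  2.692] tilt 0.04 pos [ 397.8 -252.2   84.8]
```

Request:
jog_arm([
  {"translation": [-0.3,-0.2,0.3],"rot": [0,0,0]},
  {"translation": [-0.1,-0.03,0.5],"rot": [0,0,0]},
  {"translation": [0,0,0.5],"rot": [0,0,0]},
  {"translation": [0,0,0.5],"rot": [0,0,0]},
  {"translation": [0,0,0.4],"rot": [0,0,0]},
  {"translation": [0,0,0.3],"rot": [0,0,0]},
  {"translation": [0,0,0.19],"rot": [0,0,0]},
  {"translation": [0,0,0],"rot": [0,0,0]},
])

```text
t: 3.77
position: [0.406, -0.2434, 0.003]
tool_rot: [1.976, -2.44, -0.002]
wrist_force: [-0.3, -0.8, -0.4]
gripper_width: 0.0878
grip_force: 0.0
```

Request:
jog_arm([
  {"translation": [0,0,0],"rot": [0,0,0]},
  {"translation": [0,0,0],"rot": [0,0,0]},
  {"translation": [0,0,0],"rot": [0,0,0]},
  {"translation": [0,0,0],"rot": [0,0,0]},
  {"translation": [0,0,0],"rot": [0,0,0]},
  {"translation": [0,0,0],"rot": [0,0,0]},
], gripper=1, force=30)

```text
t: 4.27
position: [0.4069, -0.2433, 0.0043]
tool_rot: [-1.977, 2.441, -0.001]
wrist_force: [0.3, 0.4, 0.8]
gripper_width: 0.0532
grip_force: 0.0
```

```bash
python3 go.py 483.6 106.7 70 170
```

```text
t 4.27 head 168.0 turn z total -0.011 tool shift units total [-11.935  -0.493  -2.19 ] tilt 0.04 pos [ 406.9 -243.3    4.3]
```

```bash
python3 - <<'E'
from station import r
from h import *
s=r.observe(); print(s["gripper_width"],s["grip_force"],s["wrist_force"])
for c in ["scene","top"]:
    d=r.capture(c); np.savez(c+"1.npz",**d)
    f=d["frame"][:,:,::-1]
    a=f[190:260,270:350] if c=="scene" else f[190:280,290:390]
    cv2.imwrite(f"pics/{c}1.png",cv2.resize(a,None,fx=5,fy=5,interpolation=cv2.INTER_CUBIC))
a=[cv2.resize(cv2.imread(f"pics/{c}1.png"),(400,400)) for c in ["scene","top"]]
cv2.imwrite("pics/b1.png",np.hstack(a)); print(r.observe()["gripper_width"])
E
```

```text
0.053220508806108444 0.0 [0.29423801 0.43730756 0.78469243]
0.045249150023905144
```

View pics/b1.png

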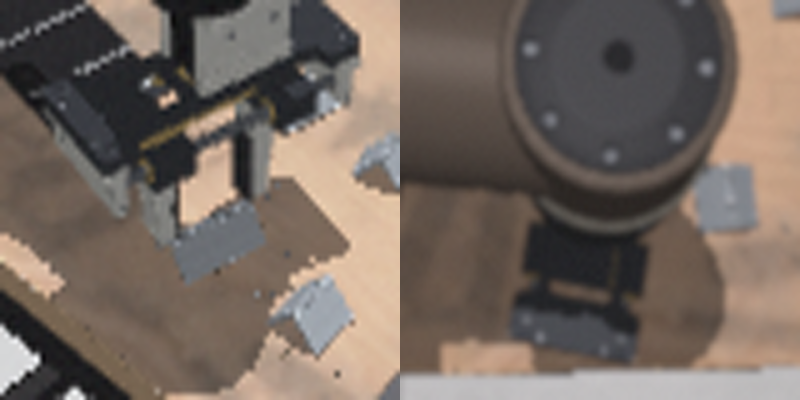

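The crops (left scene, right top) show the fingers near the 64 piece's ridge but apparently just behind it at (165,240) and (245,190). They are closing past its length, so I'll measure where the piece is now.

```bash
python3 - <<'E'
from h import *
d=dict(np.load("scene1.npz")); P=xyz(d); 
print(roof(d,(.407,-.25),rad=.045)); print(roof(dict(np.load("scene0.npz")),(.407,-.242)))
# fingers: points 30..60 mm high near
m=(abs(P[...,0]-.407)<.09)&(abs(P[...,1]+.243)<.06)
for lo in (0,6,12,18,24,30,40,50):
    p=P[m&(P[...,2]>lo/1000)&(P[...,2]<lo/1000+.006)]*1000
    print(lo,len(p),[ (int(a),int(b)) for a,b in p[np.argsort(p[:,0])][::max(1,len(p)//14),:2]])
E
```

```text
(array([ 406.6, -243.9]), np.float64(-9.2), 'L', np.float64(64.1), 'apex', np.float64(22.9), 'rms', np.float64(2.96), 145)
(array([ 406.9, -242.9]), np.float64(-12.6), 'L', np.float64(63.7), 'apex', np.float64(22.3), 'rms', np.float64(2.49), 127)
0 350 [(317, -234), (325, -201), (335, -299), (348, -238), (356, -301), (364, -213), (374, -260), (382, -203), (395, -261), (410, -270), (429, -223), (441, -277), (463, -199), (480, -278)]
6 42 [(371, -253), (376, -253), (380, -244), (383, -259), (385, -258), (391, -252), (397, -255), (402, -250), (406, -255), (412, -263), (414, -229), (420, -256), (424, -257), (431, -259)]
12 46 [(375, -245), (379, -236), (384, -250), (389, -244), (396, -243), (401, -246), (404, -248), (409, -248), (410, -251), (414, -248), (420, -256), (422, -249), (425, -255), (428, -262), (433, -257), (438, -252)]
18 39 [(376, -239), (381, -238), (385, -249), (387, -237), (389, -240), (390, -239), (393, -250), (395, -239), (396, -242), (401, -247), (403, -240), (407, -240), (411, -247), (414, -248), (421, -245), (422, -249), (426, -250), (427, -253), (432, -244), (436, -
[... 177 characters left out ...]
74, -246), (431, -254), (432, -244), (433, -257), (434, -256), (436, -250), (436, -236), (437, -258), (441, -259), (446, -259)]
40 21 [(361, -241), (364, -234), (364, -229), (365, -242), (366, -241), (368, -244), (372, -244), (372, -244), (374, -247), (377, -244), (430, -246), (432, -249), (432, -249), (433, -244), (433, -257), (434, -256), (435, -242), (437, -258), (438, -262), (443, -261), (446, -259)]
50 22 [(361, -242), (363, -244), (364, -225), (364, -225), (365, -229), (369, -243), (369, -243), (373, -243), (376, -245), (379, -242), (430, -256), (431, -245), (432, -249), (432, -245), (433, -257), (434, -252), (434, -238), (437, -258), (439, -256), (439, -261), (443, -262), (445, -260)]
```

```bash
python3 - <<'E'
from h import *
for f,c,z0,hd in [("scene0",(.1766,-.6515),.2017,105.2),("scene1",(.4069,-.2433),.0043,168)]:
    d=dict(np.load(f+".npz")); P=xyz(d); h=np.radians(hd)
    q=P[...,:2]-np.array(c); v=q@[np.cos(h),np.sin(h)]; u=q@[-np.sin(h),np.cos(h)]; z=P[...,2]-z0
    m=(abs(u)<.02)&(abs(v)<.08)&(z>-.01)&(z<.12)
    for s in (-1,1):
        for lo in range(-8,110,6):
            k=m&(s*v>0.01)&(z*1000>=lo)&(z*1000<lo+6)
            if k.sum(): print(f,s,"z-tcp",lo,k.sum(),"v",(1000*v[k]).min().round(),(1000*v[k]).max().round(),"u",(1000*u[k]).min().round(),(1000*u[k]).max().round())
E
```

```text
scene0 -1 z-tcp 22 7 v -56.0 -42.0 u 8.0 11.0
scene0 -1 z-tcp 28 15 v -58.0 -42.0 u -8.0 12.0
scene0 -1 z-tcp 34 21 v -58.0 -44.0 u -6.0 12.0
scene0 -1 z-tcp 40 13 v -58.0 -43.0 u 4.0 13.0
scene0 -1 z-tcp 46 14 v -59.0 -42.0 u 8.0 13.0
scene0 -1 z-tcp 52 19 v -59.0 -42.0 u 9.0 13.0
scene0 -1 z-tcp 58 4 v -55.0 -49.0 u 11.0 13.0
scene0 -1 z-tcp 106 3 v -55.0 -48.0 u 17.0 18.0
scene0 1 z-tcp 22 10 v 46.0 62.0 u -8.0 10.0
scene0 1 z-tcp 28 20 v 45.0 61.0 u -6.0 12.0
scene0 1 z-tcp 34 18 v 45.0 62.0 u -7.0 12.0
scene0 1 z-tcp 40 23 v 45.0 62.0 u -7.0 13.0
scene0 1 z-tcp 46 16 v 46.0 62.0 u -6.0 12.0
scene0 1 z-tcp 52 19 v 45.0 62.0 u -5.0 13.0
scene0 1 z-tcp 58 17 v 45.0 62.0 u 2.0 13.0
scene0 1 z-tcp 64 17 v 46.0 59.0 u -9.0 14.0
scene0 1 z-tcp 70 14 v 45.0 56.0 u -10.0 13.0
scene0 1 z-tcp 76 3 v 49.0 50.0 u -5.0 1.0
scene0 1 z-tcp 82 4 v 49.0 50.0 u -2.0 5.0
scene0 1 z-tcp 88 5 v 49.0 50.0 u -18.0 10.0
scene0 1 z-tcp 94 6 v 49.0 50.0 u -18.0 16.0
scene0 1 z-tcp 100 11 v 48.0 50.0 u -19.0 18.0
scene0 1 z-tcp 106 23 v 49.0 72.0 u -18.0 -0.0
scene1 -1 z-tcp -8 83 v -80.0 -12.0 u -19.0 20.
[... 961 characters left out ...]
1 1 z-tcp -2 9 v 11.0 67.0 u -19.0 19.0
scene1 1 z-tcp 4 17 v 10.0 32.0 u -1.0 19.0
scene1 1 z-tcp 10 21 v 10.0 30.0 u -1.0 13.0
scene1 1 z-tcp 16 4 v 12.0 30.0 u -1.0 2.0
scene1 1 z-tcp 22 3 v 31.0 42.0 u 9.0 10.0
scene1 1 z-tcp 28 7 v 31.0 43.0 u -7.0 11.0
scene1 1 z-tcp 34 10 v 30.0 45.0 u -6.0 11.0
scene1 1 z-tcp 40 11 v 28.0 45.0 u -6.0 10.0
scene1 1 z-tcp 46 10 v 27.0 45.0 u -9.0 11.0
scene1 1 z-tcp 52 9 v 30.0 47.0 u -9.0 12.0
scene1 1 z-tcp 58 11 v 30.0 46.0 u 6.0 14.0
scene1 1 z-tcp 64 5 v 31.0 48.0 u -3.0 12.0
scene1 1 z-tcp 70 1 v 50.0 50.0 u 7.0 7.0
scene1 1 z-tcp 82 1 v 60.0 60.0 u -0.0 -0.0
scene1 1 z-tcp 88 1 v 62.0 62.0 u 10.0 10.0
scene1 1 z-tcp 106 2 v 39.0 50.0 u -9.0 -8.0
```

```bash
python3 - <<'E'
from h import *
d=dict(np.load("scene0.npz")); P=xyz(d); h=np.radians(105.2)
q=P[...,:2]-np.array((.1766,-.6515)); v=q@[np.cos(h),np.sin(h)]; u=q@[-np.sin(h),np.cos(h)]; z=P[...,2]-.2017
for s in (-1,1):
    k=(abs(u)<.02)&(s*v>.03)&(s*v<.08)&(z>-.05)&(z<.06); print(s,np.sort(z[k]*1000)[:14].round(1))
E
```

```text
-1 [23.4 24.4 25.7 26.3 26.7 27.  27.8 28.7 28.9 29.  29.6 30.1 30.3 30.3]
1 [22.3 23.2 23.8 24.4 25.1 25.3 25.5 26.5 27.1 27.8 28.1 28.6 28.9 29. ]
```

Request:
jog_arm([
  {"translation": [0,0,0],"rot": [0,0,0]},
  {"translation": [0,0,0],"rot": [0,0,0]},
  {"translation": [0,0,0],"rot": [0,0,0]},
  {"translation": [0,0,0],"rot": [0,0,0]},
  {"translation": [0,0,0],"rot": [0,0,0]},
  {"translation": [0,0,0],"rot": [0,0,0]},
], gripper=-1)

```text
t: 4.87
position: [0.4067, -0.2433, 0.004]
tool_rot: [1.978, -2.441, 0.0]
wrist_force: [0.2, -0.3, 0.2]
gripper_width: 0.08
grip_force: 0.0
```

Request:
jog_arm([
  {"translation": [0,0,0],"rot": [0,0,0]},
  {"translation": [0,0,0.1],"rot": [0,0,0]},
  {"translation": [0,0,0.2],"rot": [0,0,0]},
  {"translation": [0,0,0.2],"rot": [0,0,0]},
  {"translation": [0,0,0.1],"rot": [0,0,0]},
  {"translation": [0,0,0.05],"rot": [0,0,0]},
  {"translation": [0,0,0],"rot": [0,0,0]},
])

```text
t: 5.45
position: [0.4062, -0.2433, -0.0162]
tool_rot: [1.977, -2.44, -0.002]
wrist_force: [0.9, 0.5, -0.5]
gripper_width: 0.0875
grip_force: 0.0
```

Request:
jog_arm([
  {"translation": [0,0,0.05],"rot": [0,0,0]},
  {"translation": [0,0,0.04],"rot": [0,0,0]},
  {"translation": [0,0,0],"rot": [0,0,0]},
])

```text
t: 5.7
position: [0.4067, -0.2433, -0.0184]
tool_rot: [1.978, -2.441, -0.0]
wrist_force: [-0.0, -0.1, -0.0]
gripper_width: 0.0876
grip_force: 0.0
```

Request:
jog_arm([
  {"translation": [0,0,0],"rot": [0,0,0]},
  {"translation": [0,0,0],"rot": [0,0,0]},
  {"translation": [0,0,0],"rot": [0,0,0]},
  {"translation": [0,0,0],"rot": [0,0,0]},
  {"translation": [0,0,0],"rot": [0,0,0]},
  {"translation": [0,0,0],"rot": [0,0,0]},
], gripper=1)

```text
t: 6.2
position: [0.407, -0.2433, -0.0181]
tool_rot: [-1.978, 2.441, -0.001]
wrist_force: [1.1, -0.4, 0.3]
gripper_width: 0.0639
grip_force: 30.0
```

```bash
python3 go.py 483.6 106.7 60 170
```

```text
t 6.2 head 168.0 turn z total -0.0109 tool shift units total [-11.935  -0.491  -2.603] tilt 0.03 pos [ 407.  -243.3  -18.1]
```

Request:
jog_arm([
  {"translation": [0,0,-0.3],"rot": [0,0,0]},
  {"translation": [0,0,-0.6],"rot": [0,0,-0.0109]},
  {"translation": [-0.5,0,-0.6],"rot": [0,0,0]},
  {"translation": [-0.9,0,-0.5],"rot": [0,0,0]},
  {"translation": [-1,-0.05,-0.2],"rot": [0,0,0]},
  {"translation": [-1,-0.05,0],"rot": [0,0,0]},
  {"translation": [-1,-0.05,0],"rot": [0,0,0]},
  {"translation": [-1,-0.05,0],"rot": [0,0,0]},
  {"translation": [-1,-0.05,0],"rot": [0,0,0]},
  {"translation": [-1,-0.05,0],"rot": [0,0,0]},
  {"translation": [-1,-0.05,0],"rot": [0,0,0]},
  {"translation": [-1,-0.05,0],"rot": [0,0,0]},
])

```text
t: 7.2
position: [0.4674, 0.0338, 0.0484]
tool_rot: [-2.019, 2.406, 0.0]
wrist_force: [1.2, 0.3, -1.1]
gripper_width: 0.0634
grip_force: 30.0
```

Request:
jog_arm([
  {"translation": [-1,-0.05,0],"rot": [0,0,0]},
  {"translation": [-0.9,-0.04,0.2],"rot": [0,0,0]},
  {"translation": [-0.5,0,0.3],"rot": [0,0,0]},
  {"translation": [-0.13,0,0.4],"rot": [0,0,0]},
  {"translation": [0,0,0.4],"rot": [0,0,0]},
  {"translation": [0,0,0],"rot": [0,0,0]},
])

```text
t: 7.7
position: [0.4815, 0.1059, 0.0068]
tool_rot: [2.017, -2.403, -0.001]
wrist_force: [-0.7, -0.1, -0.9]
gripper_width: 0.0634
grip_force: 30.0
```

```bash
python3 go.py 483.6 106.7 -9.6 170
```

```text
t 7.7 head 170.0 turn z total -0.0 tool shift units total [-0.041 -0.066  0.545] tilt 0.25 pos [481.5 105.9   6.8]
```

Request:
jog_arm([
  {"translation": [-0.03,-0.06,0.2],"rot": [0,0,0]},
  {"translation": [0,0,0.2],"rot": [0,0,0]},
  {"translation": [0,0,0.1],"rot": [0,0,0]},
  {"translation": [0,0,0.04],"rot": [0,0,0]},
  {"translation": [0,0,0],"rot": [0,0,0]},
  {"translation": [0,0,0],"rot": [0,0,0]},
])

```text
t: 8.2
position: [0.4855, 0.107, -0.0072]
tool_rot: [-2.019, 2.407, -0.0]
wrist_force: [1.0, -0.6, -0.3]
gripper_width: 0.0637
grip_force: 30.0
```

Request:
jog_arm([
  {"translation": [0,0,0],"rot": [0,0,0]},
  {"translation": [0,0,0],"rot": [0,0,0]},
  {"translation": [0,0,0],"rot": [0,0,0]},
  {"translation": [0,0,-0.2],"rot": [0,0,0]},
  {"translation": [0,0,-0.6],"rot": [0,0,0]},
  {"translation": [0,0,-0.6],"rot": [0,0,0]},
  {"translation": [0,0,-0.6],"rot": [0,0,0]},
  {"translation": [0,0,0],"rot": [0,0,0]},
], gripper=-1)

```text
t: 8.87
position: [0.4875, 0.1083, 0.0564]
tool_rot: [-2.017, 2.402, -0.002]
wrist_force: [0.7, -0.2, 0.5]
gripper_width: 0.0879
grip_force: 0.0
```

```bash
python3 go.py 544 -193.5 45 168
```

```text
t 8.87 head 170.0 turn z total 0.0113 tool shift units total [ 9.449 -3.933  0.365] tilt 0.33 pos [487.5 108.3  56.4]
```

Request:
jog_arm([
  {"translation": [0,0,0],"rot": [0,0,0.0113]},
  {"translation": [0.5,-0.2,0],"rot": [0,0,0]},
  {"translation": [0.95,-0.4,0],"rot": [0,0,0]},
  {"translation": [1,-0.4,0],"rot": [0,0,0]},
  {"translation": [1,-0.4,0],"rot": [0,0,0]},
  {"translation": [1,-0.4,0],"rot": [0,0,0]},
  {"translation": [1,-0.4,0],"rot": [0,0,0]},
  {"translation": [1,-0.4,0],"rot": [0,0,0]},
  {"translation": [1,-0.4,0],"rot": [0,0,0]},
  {"translation": [1,-0.4,0.2],"rot": [0,0,0]},
  {"translation": [0.8,-0.4,0.2],"rot": [0,0,0]},
  {"translation": [0.2,-0.1,0.2],"rot": [0,0,0]},
])

```text
t: 9.87
position: [0.5412, -0.1978, 0.0344]
tool_rot: [-1.973, 2.444, -0.001]
wrist_force: [0.3, -0.2, 0.2]
gripper_width: 0.088
grip_force: 0.0
```

```bash
python3 - <<'E'
from station import r
from h import *
d=r.capture("top"); print(roof(d,(.4836,.1067),h0=.008)); d=r.capture("scene"); print(roof(d,(.4836,.1067),h0=.008))
E
python3 go.py 544 -193.5 -18.5 168
```

```text
(array([482.7, 109.2]), np.float64(-10.0), 'L', np.float64(62.7), 'apex', np.float64(31.7), 'rms', np.float64(2.29), 203)
(array([485.8, 121.2]), np.float64(-8.7), 'L', np.float64(63.6), 'apex', np.float64(44.5), 'rms', np.float64(3.25), 189)
t 9.97 head 167.8 turn z total -0.0012 tool shift units total [-0.108 -0.127  1.729] tilt 0.12 pos [ 539.7 -195.9   33.4]
```

Request:
jog_arm([
  {"translation": [-0.1,-0.13,0.1],"rot": [0,0,0]},
  {"translation": [0,0,0.4],"rot": [0,0,0]},
  {"translation": [0,0,0.4],"rot": [0,0,0]},
  {"translation": [0,0,0.4],"rot": [0,0,0]},
  {"translation": [0,0,0.25],"rot": [0,0,0]},
  {"translation": [0,0,0.15],"rot": [0,0,0]},
  {"translation": [0,0,0],"rot": [0,0,0]},
])

```text
t: 10.55
position: [0.5447, -0.1915, -0.017]
tool_rot: [1.977, -2.44, -0.001]
wrist_force: [-0.4, -0.5, -0.0]
gripper_width: 0.088
grip_force: 0.0
```

Request:
jog_arm([
  {"translation": [0,0,0],"rot": [0,0,0]},
  {"translation": [0,0,0],"rot": [0,0,0]},
  {"translation": [0,0,0],"rot": [0,0,0]},
  {"translation": [0,0,0],"rot": [0,0,0]},
  {"translation": [0,0,0],"rot": [0,0,0]},
  {"translation": [0,0,0],"rot": [0,0,0]},
  {"translation": [0,0,0],"rot": [0,0,0]},
], gripper=1)

```text
t: 11.13
position: [0.5453, -0.1925, -0.0162]
tool_rot: [-1.976, 2.442, -0.001]
wrist_force: [-0.1, 1.0, 1.1]
gripper_width: 0.0513
grip_force: 30.0
```

```bash
python3 go.py 473.5 50 40 170
```

```text
t 11.13 head 168.0 turn z total -0.0114 tool shift units total [-7.545  3.759 -1.874] tilt 0.03 pos [ 545.3 -192.5  -16.2]
```

Request:
jog_arm([
  {"translation": [0,0,-0.3],"rot": [0,0,0]},
  {"translation": [0,0,-0.6],"rot": [0,0,-0.0114]},
  {"translation": [-0.4,0.2,-0.5],"rot": [0,0,0]},
  {"translation": [-0.8,0.4,-0.4],"rot": [0,0,0]},
  {"translation": [-1,0.5,0],"rot": [0,0,0]},
  {"translation": [-1,0.5,0],"rot": [0,0,0]},
  {"translation": [-1,0.5,0],"rot": [0,0,0]},
  {"translation": [-1,0.5,0],"rot": [0,0,0]},
  {"translation": [-1,0.5,0],"rot": [0,0,0]},
  {"translation": [-0.9,0.45,0],"rot": [0,0,0]},
  {"translation": [-0.4,0.2,0.2],"rot": [0,0,0]},
  {"translation": [0,0,0.3],"rot": [0,0,0]},
])

```text
t: 12.13
position: [0.4736, 0.0514, 0.0239]
tool_rot: [-2.022, 2.401, -0.001]
wrist_force: [0.2, 0.0, -0.8]
gripper_width: 0.0515
grip_force: 30.0
```

```bash
python3 go.py 473.5 50 -8 170
```

```text
t 12.13 head 170.2 turn z total 0.0011 tool shift units total [ 5.000e-02 -1.000e-03  1.063e+00] tilt 0.17 pos [473.6  51.4  23.9]
```

Request:
jog_arm([
  {"translation": [0.04,0,0.3],"rot": [0,0,0]},
  {"translation": [0,0,0.3],"rot": [0,0,0]},
  {"translation": [0,0,0.2],"rot": [0,0,0]},
  {"translation": [0,0,0.15],"rot": [0,0,0]},
  {"translation": [0,0,0.08],"rot": [0,0,0]},
  {"translation": [0,0,0],"rot": [0,0,0]},
  {"translation": [0,0,0],"rot": [0,0,0]},
])

```text
t: 12.72
position: [0.4727, 0.0465, -0.0083]
tool_rot: [2.017, -2.406, -0.0]
wrist_force: [-2.5, -1.5, 4.4]
gripper_width: 0.0515
grip_force: 30.0
```

Request:
jog_arm([
  {"translation": [0,0,0],"rot": [0,0,0]},
  {"translation": [0,0,0],"rot": [0,0,0]},
  {"translation": [0,0,0],"rot": [0,0,0]},
  {"translation": [0,0,-0.2],"rot": [0,0,0]},
  {"translation": [0,0,-0.6],"rot": [0,0,0]},
  {"translation": [0,0,-0.6],"rot": [0,0,0]},
  {"translation": [0,0,-0.4],"rot": [0,0,0]},
  {"translation": [0,0,0],"rot": [0,0,0]},
], gripper=-1)

```text
t: 13.38
position: [0.4749, 0.0483, 0.0485]
tool_rot: [-2.017, 2.402, -0.002]
wrist_force: [0.4, -0.1, -0.6]
gripper_width: 0.0876
grip_force: 0.0
```

```bash
python3 go.py 406.7 -333 35 184.6
```

```text
t 13.38 head 170.0 turn z total -0.0809 tool shift units total [12.489  3.288  0.404] tilt 0.27 pos [474.9  48.3  48.5]
```

Request:
jog_arm([
  {"translation": [0,0,0],"rot": [0,0,-0.027]},
  {"translation": [0,0,0],"rot": [0,0,-0.027]},
  {"translation": [0,0,0],"rot": [0,0,-0.0269]},
  {"translation": [0.5,0.13,0],"rot": [0,0,0]},
  {"translation": [1,0.26,0],"rot": [0,0,0]},
  {"translation": [1,0.26,0],"rot": [0,0,0]},
  {"translation": [1,0.26,0],"rot": [0,0,0]},
  {"translation": [1,0.26,0],"rot": [0,0,0]},
  {"translation": [1,0.26,0],"rot": [0,0,0]},
  {"translation": [1,0.26,0],"rot": [0,0,0]},
  {"translation": [1,0.26,0],"rot": [0,0,0]},
  {"translation": [1,0.27,0],"rot": [0,0,0]},
])

```text
t: 14.38
position: [0.4265, -0.2134, 0.0456]
tool_rot: [-2.308, 2.131, -0.0]
wrist_force: [1.4, -0.0, -0.1]
gripper_width: 0.0876
grip_force: 0.0
```

Request:
jog_arm([
  {"translation": [1,0.27,0],"rot": [0,0,0]},
  {"translation": [1,0.27,0.1],"rot": [0,0,0]},
  {"translation": [1,0.27,0.1],"rot": [0,0,0]},
  {"translation": [0.7,0.2,0.1],"rot": [0,0,0]},
  {"translation": [0.3,0.06,0.1],"rot": [0,0,0]},
  {"translation": [0,0,0],"rot": [0,0,0]},
])

```text
t: 14.88
position: [0.4036, -0.3355, 0.0326]
tool_rot: [2.305, -2.134, -0.002]
wrist_force: [0.1, 0.0, -0.1]
gripper_width: 0.0876
grip_force: 0.0
```

```bash
python3 - <<'E'
from station import r
from h import *
d=r.capture("top"); print(roof(d,(.4735,.05),h0=.008,rad=.035),roof(d,(.4836,.1067),rad=.035,h0=.008),roof(d,(.538,-.282)),roof(d,(.5517,-.392)))
E
python3 go.py 406.7 -333 -18 184.6
```

```text
t 14.93 head -175.6 turn z total -0.0009 tool shift units total [-0.041 -0.102  1.697] tilt 0.08 pos [ 403.8 -334.5   32.9]Traceback (most recent call last):
  File "<stdin>", line 3, in <module>
  File "h.py", line 32, in roof
    u=q[good]@[np.cos(a),np.sin(a)]; lo,hi=np.percentile(u,[1.,99.]); m=(lo+hi)/2
                                           ~~~~~~~~~~~~~^^^^^^^^^^^^
    return _quantile_unchecked(
        a, q, axis, out, overwrite_input, method, keepdims, weights)
    return _ureduce(a,
                    func=_quantile_ureduce_func,
    ...<5 lines>...
                    overwrite_input=overwrite_input,
                    method=method)
    r = func(a, **kwargs)
    result = _quantile(arr,
                       quantiles=q,
    ...<2 lines>...
                       out=out,
                       weights=wgt)
    slices_having_nans = np.isnan(arr[-1, ...])
                                  ~~~^^^^^^^^^
IndexError: index -1 is out of bounds for axis 0 with size 0
```

Request:
jog_arm([
  {"translation": [-0.04,-0.1,0.1],"rot": [0,0,0]},
  {"translation": [0,0,0.4],"rot": [0,0,0]},
  {"translation": [0,0,0.4],"rot": [0,0,0]},
  {"translation": [0,0,0.4],"rot": [0,0,0]},
  {"translation": [0,0,0.25],"rot": [0,0,0]},
  {"translation": [0,0,0.13],"rot": [0,0,0]},
  {"translation": [0,0,0],"rot": [0,0,0]},
])

```text
t: 15.52
position: [0.4073, -0.3318, -0.0174]
tool_rot: [2.309, -2.129, -0.002]
wrist_force: [0.7, 0.4, 0.3]
gripper_width: 0.0876
grip_force: 0.0
```

Request:
jog_arm([
  {"translation": [0,0,0],"rot": [0,0,0]},
  {"translation": [0,0,0],"rot": [0,0,0]},
  {"translation": [0,0,0],"rot": [0,0,0]},
  {"translation": [0,0,0],"rot": [0,0,0]},
  {"translation": [0,0,0],"rot": [0,0,0]},
  {"translation": [0,0,0],"rot": [0,0,0]},
  {"translation": [0,0,0],"rot": [0,0,0]},
  {"translation": [0,0,0],"rot": [0,0,0]},
  {"translation": [0,0,0],"rot": [0,0,0]},
], gripper=1)

```text
t: 16.27
position: [0.4075, -0.3328, -0.0167]
tool_rot: [-2.308, 2.131, -0.0]
wrist_force: [-0.5, -0.6, 1.1]
gripper_width: 0.0395
grip_force: 30.0
```

```bash
python3 go.py 463.5 -7 40 170
```

```text
t 16.27 head -175.4 turn z total 0.0809 tool shift units total [-11.018   0.047  -1.89 ] tilt 0.01 pos [ 407.5 -332.8  -16.7]
```

Request:
jog_arm([
  {"translation": [0,0,-0.3],"rot": [0,0,0]},
  {"translation": [0,0,-0.6],"rot": [0,0,0.027]},
  {"translation": [0,0,-0.6],"rot": [0,0,0.027]},
  {"translation": [0,0,-0.4],"rot": [0,0,0.027]},
  {"translation": [-0.5,0,0],"rot": [0,0,0]},
  {"translation": [-1,0,0],"rot": [0,0,0]},
  {"translation": [-1,0,0],"rot": [0,0,0]},
  {"translation": [-1,0,0],"rot": [0,0,0]},
  {"translation": [-1,0,0],"rot": [0,0,0]},
  {"translation": [-1,0,0],"rot": [0,0,0]},
  {"translation": [-1,0,0],"rot": [0,0,0]},
  {"translation": [-1,0,0],"rot": [0,0,0]},
])

```text
t: 17.27
position: [0.4466, -0.1097, 0.041]
tool_rot: [-2.019, 2.406, -0.0]
wrist_force: [1.1, -0.4, -0.6]
gripper_width: 0.039
grip_force: 30.0
```

Request:
jog_arm([
  {"translation": [-1,0,0],"rot": [0,0,0]},
  {"translation": [-1,0,0],"rot": [0,0,0]},
  {"translation": [-1,0,0],"rot": [0,0,0]},
  {"translation": [-0.5,0.05,0.2],"rot": [0,0,0]},
  {"translation": [0,0,0.3],"rot": [0,0,0]},
  {"translation": [0,0,0],"rot": [0,0,0]},
])

```text
t: 17.77
position: [0.4624, -0.007, 0.0244]
tool_rot: [2.02, -2.404, -0.001]
wrist_force: [-0.5, 0.4, -1.1]
gripper_width: 0.0396
grip_force: 30.0
```

```bash
python3 go.py 463.5 -7 -8.5 170
```

```text
t 17.77 head 170.1 turn z total 0.0005 tool shift units total [-0.006 -0.039  1.097] tilt 0.11 pos [462.4  -7.   24.4]
```

Request:
jog_arm([
  {"translation": [0,-0.03,0.3],"rot": [0,0,0]},
  {"translation": [0,0,0.3],"rot": [0,0,0]},
  {"translation": [0,0,0.2],"rot": [0,0,0]},
  {"translation": [0,0,0.15],"rot": [0,0,0]},
  {"translation": [0,0,0.1],"rot": [0,0,0]},
  {"translation": [0,0,0],"rot": [0,0,0]},
  {"translation": [0,0,0],"rot": [0,0,0]},
])

```text
t: 18.35
position: [0.4641, -0.0079, -0.0064]
tool_rot: [2.018, -2.407, -0.0]
wrist_force: [0.3, -0.1, -0.8]
gripper_width: 0.0396
grip_force: 30.0
```

Request:
jog_arm([
  {"translation": [0,0,0],"rot": [0,0,0]},
  {"translation": [0,0,0],"rot": [0,0,0]},
  {"translation": [0,0,0],"rot": [0,0,0]},
  {"translation": [0,0,0],"rot": [0,0,0]},
  {"translation": [0,0,-0.2],"rot": [0,0,0]},
  {"translation": [0,0,-0.6],"rot": [0,0,0]},
  {"translation": [0,0,-0.6],"rot": [0,0,0]},
  {"translation": [0,0,-0.4],"rot": [0,0,0]},
  {"translation": [0,0,0],"rot": [0,0,0]},
], gripper=-1)

```text
t: 19.1
position: [0.466, -0.007, 0.0507]
tool_rot: [-2.017, 2.403, -0.003]
wrist_force: [0.0, -0.8, -0.3]
gripper_width: 0.0874
grip_force: 0.0
```

```bash
python3 go.py 538.5 -283 35 195.3; python3 - <<'E'
from station import r
from h import *
d=r.capture("top")
for a in [((.4735,.05),.035,.008),((.538,-.282),.045,0),((.5517,-.392),.045,0)]:
    try: print(roof(d,a[0],a[1],a[2]))
    except Exception as e: print("occl")
E
```

```text
t 19.1 head 170.0 turn z total -0.1404 tool shift units total [9.512 0.1   0.501] tilt 0.27 pos [466.   -7.   50.7]
(array([457. ,  48.1]), np.float64(-12.9), 'L', np.float64(25.7), 'apex', np.float64(31.3), 'rms', np.float64(2.18), 73)
(array([ 538.1, -282.9]), np.float64(16.7), 'L', np.float64(27.7), 'apex', np.float64(23.6), 'rms', np.float64(2.29), 123)
(array([ 551.8, -392.8]), np.float64(-0.0), 'L', np.float64(57.8), 'apex', np.float64(23.6), 'rms', np.float64(2.02), 202)
```

Request:
jog_arm([
  {"translation": [0,0,0],"rot": [0,0,-0.0361]},
  {"translation": [0,0,0],"rot": [0,0,-0.0361]},
  {"translation": [0,0,0],"rot": [0,0,-0.0361]},
  {"translation": [0,0,0],"rot": [0,0,-0.0361]},
  {"translation": [0.5,0,0],"rot": [0,0,0]},
  {"translation": [1,0,0],"rot": [0,0,0]},
  {"translation": [1,0,0],"rot": [0,0,0]},
  {"translation": [1,0,0],"rot": [0,0,0]},
  {"translation": [1,0,0],"rot": [0,0,0]},
  {"translation": [1,0,0],"rot": [0,0,0]},
  {"translation": [1,0,0],"rot": [0,0,0]},
  {"translation": [1,0,0],"rot": [0,0,0]},
])

```text
t: 20.15
position: [0.5258, -0.2253, 0.0469]
tool_rot: [2.508, -1.891, -0.002]
wrist_force: [-0.1, 1.4, 0.2]
gripper_width: 0.0875
grip_force: 0.0
```

Request:
jog_arm([
  {"translation": [1,0,0.1],"rot": [0,0,0]},
  {"translation": [0.7,0,0.1],"rot": [0,0,0]},
  {"translation": [0.3,0,0.1],"rot": [0,0,0]},
  {"translation": [0,0,0.1],"rot": [0,0,0]},
  {"translation": [0,0,0],"rot": [0,0,0]},
  {"translation": [0,0,0],"rot": [0,0,0]},
])

```text
t: 20.65
position: [0.5419, -0.2807, 0.0351]
tool_rot: [2.509, -1.89, -0.002]
wrist_force: [-0.4, 0.2, 0.2]
gripper_width: 0.0873
grip_force: 0.0
```

```bash
python3 go.py 538.5 -283 -17.5 196
```

```text
t 20.65 head -164.0 turn z total -0.0 tool shift units total [0.043 0.128 1.754] tilt 0.09 pos [ 541.9 -280.7   35.1]
```

Request:
jog_arm([
  {"translation": [0.04,0.13,0.1],"rot": [0,0,0]},
  {"translation": [0,0,0.4],"rot": [0,0,0]},
  {"translation": [0,0,0.4],"rot": [0,0,0]},
  {"translation": [0,0,0.4],"rot": [0,0,0]},
  {"translation": [0,0,0.25],"rot": [0,0,0]},
  {"translation": [0,0,0.18],"rot": [0,0,0]},
  {"translation": [0,0,0],"rot": [0,0,0]},
])

```text
t: 21.23
position: [0.5386, -0.2832, -0.017]
tool_rot: [2.509, -1.89, -0.002]
wrist_force: [-0.3, 0.0, 0.7]
gripper_width: 0.0872
grip_force: 0.0
```

Request:
jog_arm([
  {"translation": [0,0,0],"rot": [0,0,0]},
  {"translation": [0,0,0],"rot": [0,0,0]},
  {"translation": [0,0,0],"rot": [0,0,0]},
  {"translation": [0,0,0],"rot": [0,0,0]},
  {"translation": [0,0,0],"rot": [0,0,0]},
  {"translation": [0,0,0],"rot": [0,0,0]},
  {"translation": [0,0,0],"rot": [0,0,0]},
  {"translation": [0,0,0],"rot": [0,0,0]},
  {"translation": [0,0,0],"rot": [0,0,0]},
  {"translation": [0,0,0],"rot": [0,0,0]},
  {"translation": [0,0,0],"rot": [0,0,0]},
  {"translation": [0,0,0],"rot": [0,0,0]},
], gripper=1)

```text
t: 22.23
position: [0.5393, -0.2839, -0.0161]
tool_rot: [2.509, -1.891, 0.0]
wrist_force: [0.2, -0.5, 0.8]
gripper_width: 0.0272
grip_force: 30.0
```

```bash
python3 go.py 453.4 -64.2 40 170
```

```text
t 22.23 head -164.0 turn z total 0.1444 tool shift units total [-6.714  4.091 -1.871] tilt 0.0 pos [ 539.3 -283.9  -16.1]
```

Request:
jog_arm([
  {"translation": [0,0,-0.3],"rot": [0,0,0]},
  {"translation": [0,0,-0.5],"rot": [0,0,0.0361]},
  {"translation": [0,0,-0.5],"rot": [0,0,0.0361]},
  {"translation": [0,0,-0.5],"rot": [0,0,0.0361]},
  {"translation": [0,0,0],"rot": [0,0,0.0361]},
  {"translation": [-0.5,0.3,0],"rot": [0,0,0]},
  {"translation": [-0.9,0.55,0],"rot": [0,0,0]},
  {"translation": [-0.9,0.55,0],"rot": [0,0,0]},
  {"translation": [-0.9,0.55,0],"rot": [0,0,0]},
  {"translation": [-0.9,0.55,0],"rot": [0,0,0]},
  {"translation": [-0.9,0.55,0],"rot": [0,0,0]},
  {"translation": [-0.9,0.55,0],"rot": [0,0,0]},
])

```text
t: 23.23
position: [0.4631, -0.0896, 0.0385]
tool_rot: [-2.019, 2.407, -0.001]
wrist_force: [-0.3, 0.1, -1.1]
gripper_width: 0.0272
grip_force: 30.0
```

Request:
jog_arm([
  {"translation": [-0.6,0.36,0.1],"rot": [0,0,0]},
  {"translation": [-0.2,0.13,0.2],"rot": [0,0,0]},
  {"translation": [0,0,0.2],"rot": [0,0,0]},
  {"translation": [0,0,0],"rot": [0,0,0]},
])

```text
t: 23.57
position: [0.453, -0.0645, 0.0223]
tool_rot: [2.02, -2.405, -0.001]
wrist_force: [-0.1, -1.0, -1.0]
gripper_width: 0.0274
grip_force: 30.0
```

```bash
python3 go.py 453.4 -64.2 -8 170
```

```text
t 23.57 head 170.1 turn z total 0.0003 tool shift units total [-0.013 -0.011  1.01 ] tilt 0.05 pos [453.  -64.5  22.3]
```

Request:
jog_arm([
  {"translation": [0,0,0.3],"rot": [0,0,0]},
  {"translation": [0,0,0.3],"rot": [0,0,0]},
  {"translation": [0,0,0.2],"rot": [0,0,0]},
  {"translation": [0,0,0.13],"rot": [0,0,0]},
  {"translation": [0,0,0.08],"rot": [0,0,0]},
  {"translation": [0,0,0],"rot": [0,0,0]},
  {"translation": [0,0,0],"rot": [0,0,0]},
  {"translation": [0,0,0],"rot": [0,0,0]},
])

```text
t: 24.23
position: [0.4536, -0.0646, -0.0074]
tool_rot: [-2.019, 2.407, -0.0]
wrist_force: [-0.8, -0.4, -0.1]
gripper_width: 0.0274
grip_force: 30.0
```

Request:
jog_arm([
  {"translation": [0,0,0],"rot": [0,0,0]},
  {"translation": [0,0,0],"rot": [0,0,0]},
  {"translation": [0,0,0],"rot": [0,0,0]},
  {"translation": [0,0,0],"rot": [0,0,0]},
  {"translation": [0,0,-0.2],"rot": [0,0,0]},
  {"translation": [0,0,-0.6],"rot": [0,0,0]},
  {"translation": [0,0,-0.6],"rot": [0,0,0]},
  {"translation": [0,0,-0.4],"rot": [0,0,0]},
  {"translation": [0,0,0],"rot": [0,0,0]},
], gripper=-1)

```text
t: 24.98
position: [0.4553, -0.0642, 0.0494]
tool_rot: [-2.017, 2.403, -0.004]
wrist_force: [0.9, -0.5, -0.1]
gripper_width: 0.0818
grip_force: 0.0
```

```bash
python3 go.py 551.8 -392.6 35 180; python3 - <<'E'
from station import r
from h import *
d=r.capture("top")
print(roof(d,(.5517,-.3925)))
E
```

```text
t 24.98 head 170.0 turn z total -0.0554 tool shift units total [10.948 -3.216  0.476] tilt 0.27 pos [455.3 -64.2  49.4]
(array([ 552.1, -392.4]), np.float64(-0.6), 'L', np.float64(57.7), 'apex', np.float64(23.5), 'rms', np.float64(2.01), 192)
```

Request:
jog_arm([
  {"translation": [0,0,0],"rot": [0,0,-0.0277]},
  {"translation": [0,0,0],"rot": [0,0,-0.0277]},
  {"translation": [0.5,-0.15,0],"rot": [0,0,0]},
  {"translation": [1,-0.3,0],"rot": [0,0,0]},
  {"translation": [1,-0.3,0],"rot": [0,0,0]},
  {"translation": [1,-0.3,0],"rot": [0,0,0]},
  {"translation": [1,-0.3,0],"rot": [0,0,0]},
  {"translation": [1,-0.3,0],"rot": [0,0,0]},
  {"translation": [1,-0.3,0],"rot": [0,0,0]},
  {"translation": [1,-0.3,0],"rot": [0,0,0]},
  {"translation": [1,-0.3,0],"rot": [0,0,0]},
  {"translation": [1,-0.3,0],"rot": [0,0,0]},
])

```text
t: 26.03
position: [0.5383, -0.351, 0.0455]
tool_rot: [2.22, -2.222, -0.002]
wrist_force: [0.5, 0.6, -0.0]
gripper_width: 0.0879
grip_force: 0.0
```

Request:
jog_arm([
  {"translation": [0.9,-0.25,0.1],"rot": [0,0,0]},
  {"translation": [0.4,-0.1,0.1],"rot": [0,0,0]},
  {"translation": [0.1,0,0.1],"rot": [0,0,0]},
  {"translation": [0,0,0.1],"rot": [0,0,0]},
  {"translation": [0,0,0],"rot": [0,0,0]},
  {"translation": [0,0,0],"rot": [0,0,0]},
])

```text
t: 26.53
position: [0.5486, -0.3904, 0.0342]
tool_rot: [2.221, -2.221, -0.002]
wrist_force: [-0.3, -0.3, 0.7]
gripper_width: 0.088
grip_force: 0.0
```

```bash
python3 go.py 552 -392.6 -17.5 180;  python3 - <<'E'
from station import r
from h import *
for c in ("top","scene"):
  d=r.capture(c); np.savez(c+"2.npz",**d)
  for k,p in {"64":(.4836,.1067),"52":(.4735,.0496),"40":(.4635,-.0076),"28":(.4534,-.0647)}.items():
    print(c,k,*roof(d,p,.035,.008))
cv2.imwrite("pics/s2.png",cv2.resize(d["frame"][130:270,200:400,::-1],None,fx=4,fy=4,interpolation=cv2.INTER_CUBIC))
E
```

```text
t 26.53 head -180.0 turn z total 0.0 tool shift units total [ 0.075 -0.114  1.723] tilt 0.07 pos [ 548.6 -390.4   34.2]Traceback (most recent call last):
  File "<stdin>", line 6, in <module>
  File "h.py", line 32, in roof
    u=q[good]@[np.cos(a),np.sin(a)]; lo,hi=np.percentile(u,[1.,99.]); m=(lo+hi)/2
                                           ~~~~~~~~~~~~~^^^^^^^^^^^^
    return _quantile_unchecked(
        a, q, axis, out, overwrite_input, method, keepdims, weights)
    return _ureduce(a,
                    func=_quantile_ureduce_func,
    ...<5 lines>...
                    overwrite_input=overwrite_input,
                    method=method)
    r = func(a, **kwargs)
    result = _quantile(arr,
                       quantiles=q,
    ...<2 lines>...
                       out=out,
                       weights=wgt)
    slices_having_nans = np.isnan(arr[-1, ...])
                                  ~~~^^^^^^^^^
IndexError: index -1 is out of bounds for axis 0 with size 0
```

```bash
python3 - <<'E'
from station import r
from h import *
for c in ("top","scene"):
  d=r.capture(c); np.savez(c+"2.npz",**d)
  for k,p in {"64":(.4836,.1067),"52":(.4735,.0496),"40":(.4635,-.0076),"28":(.4534,-.0647)}.items():
    try: print(c,k,*roof(d,p,.035,.008))
    except Exception: print(c,k,"hidden")
  cv2.imwrite(f"pics/{c}2.png",cv2.resize(d["frame"][130:270,200:400,::-1],None,fx=3,fy=3,interpolation=cv2.INTER_CUBIC)[:,:400 if c=="top" else 600])
a=[cv2.imread(f"pics/{c}2.png") for c in ("top","scene")]
cv2.imwrite("pics/ts2.png",np.hstack([a[0],a[1][:,:400]]))
E
```

```text
top 64 hidden
top 52 hidden
top 40 hidden
top 28 hidden
scene 64 [487.1 120.2] -11.1 L 62.2 apex 42.0 rms 3.27 127
scene 52 [470.6  43. ] -8.7 L 51.4 apex 29.7 rms 2.96 88
scene 40 [4.638e+02 2.000e-01] -4.8 L 40.6 apex 39.3 rms 3.14 75
scene 28 [450.7 -66.2] -3.5 L 29.2 apex 30.3 rms 2.78 54
```

View pics/ts2.png

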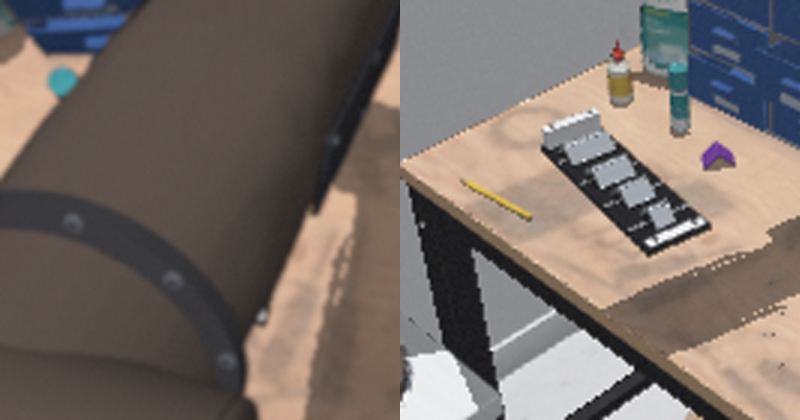

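The left half (top) is blocked by the arm. The right half (scene) shows all four offcuts on their lines, largest by the block at (590,150), then (612,170), (635,192), (660,213). The bottle and glue stick are untouched.

Request:
jog_arm([
  {"translation": [0.07,-0.11,0.1],"rot": [0,0,0]},
  {"translation": [0,0,0.4],"rot": [0,0,0]},
  {"translation": [0,0,0.4],"rot": [0,0,0]},
  {"translation": [0,0,0.4],"rot": [0,0,0]},
  {"translation": [0,0,0.25],"rot": [0,0,0]},
  {"translation": [0,0,0.16],"rot": [0,0,0]},
  {"translation": [0,0,0],"rot": [0,0,0]},
])

```text
t: 27.27
position: [0.5513, -0.3933, -0.0189]
tool_rot: [2.22, -2.222, -0.004]
wrist_force: [0.8, 0.0, 0.1]
gripper_width: 0.0878
grip_force: 0.0
```

Request:
jog_arm([
  {"translation": [0,0,0],"rot": [0,0,0]},
  {"translation": [0,0,0],"rot": [0,0,0]},
  {"translation": [0,0,0],"rot": [0,0,0]},
  {"translation": [0,0,0],"rot": [0,0,0]},
  {"translation": [0,0,0],"rot": [0,0,0]},
  {"translation": [0,0,0],"rot": [0,0,0]},
  {"translation": [0,0,0],"rot": [0,0,0]},
], gripper=1)

```text
t: 27.85
position: [0.5528, -0.3939, -0.0162]
tool_rot: [-2.221, 2.222, -0.001]
wrist_force: [0.6, -0.0, 3.0]
gripper_width: 0.0576
grip_force: 30.0
```

```bash
python3 go.py 453.6 -64.6 40 170
```

```text
t 27.85 head 180.0 turn z total 0.0554 tool shift units total [-10.234   5.162  -1.883] tilt 0.05 pos [ 552.8 -393.9  -16.2]
```

Request:
jog_arm([
  {"translation": [0,0,-0.3],"rot": [0,0,0]},
  {"translation": [0,0,-0.5],"rot": [0,0,0]},
  {"translation": [0,0,-0.5],"rot": [0,0,0.0277]},
  {"translation": [0,0,-0.6],"rot": [0,0,0.0277]},
  {"translation": [-0.5,0.25,0],"rot": [0,0,0]},
  {"translation": [-0.9,0.45,0],"rot": [0,0,0]},
  {"translation": [-0.9,0.45,0],"rot": [0,0,0]},
  {"translation": [-0.9,0.45,0],"rot": [0,0,0]},
  {"translation": [-0.9,0.45,0],"rot": [0,0,0]},
  {"translation": [-0.9,0.45,0],"rot": [0,0,0]},
  {"translation": [-0.9,0.45,0],"rot": [0,0,0]},
  {"translation": [-0.9,0.45,0],"rot": [0,0,0]},
])

```text
t: 28.85
position: [0.4868, -0.1739, 0.0408]
tool_rot: [-2.019, 2.407, -0.0]
wrist_force: [0.1, 0.7, -0.6]
gripper_width: 0.0571
grip_force: 30.0
```

Request:
jog_arm([
  {"translation": [-0.9,0.45,0],"rot": [0,0,0]},
  {"translation": [-0.9,0.45,0],"rot": [0,0,0]},
  {"translation": [-0.9,0.45,0],"rot": [0,0,0]},
  {"translation": [-0.5,0.3,0],"rot": [0,0,0]},
  {"translation": [-0.2,0.1,0],"rot": [0,0,0]},
  {"translation": [0,0,0],"rot": [0,0,0]},
  {"translation": [0,0,0],"rot": [0,0,0]},
  {"translation": [0,0,0],"rot": [0,0,0]},
])

```text
t: 29.52
position: [0.4539, -0.066, 0.0405]
tool_rot: [-2.019, 2.407, -0.0]
wrist_force: [0.1, -0.4, -1.3]
gripper_width: 0.0572
grip_force: 30.0
```

```bash
python3 go.py 453.6 -64.6 -1.5 170; python3 - <<'E'
from station import r
from h import *
d=r.capture("scene"); cv2.imwrite("pics/s3.png",cv2.resize(d["frame"][130:230,230:350,::-1],None,fx=5,fy=5,interpolation=cv2.INTER_CUBIC))
E
```

```text
t 29.52 head 170.0 turn z total -0.0002 tool shift units total [-0.045  0.02   1.399] tilt 0.02 pos [453.9 -66.   40.5]
```

View pics/s3.png

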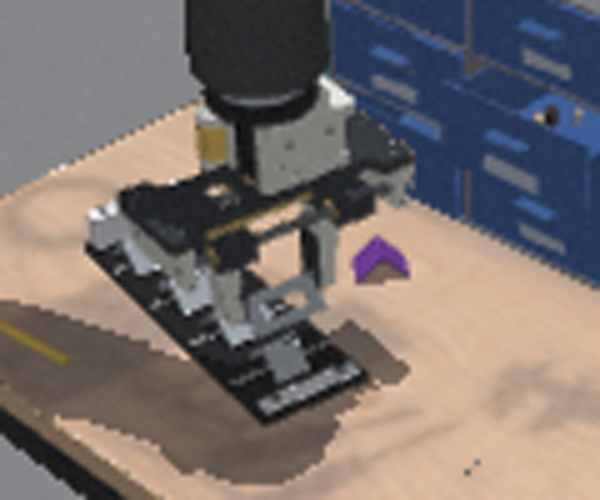

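The slotted angle hangs level at (285,300), just above the 28 piece at (285,355).

Request:
jog_arm([
  {"translation": [-0.04,0.02,0.3],"rot": [0,0,0]},
  {"translation": [0,0,0.4],"rot": [0,0,0]},
  {"translation": [0,0,0.3],"rot": [0,0,0]},
  {"translation": [0,0,0.2],"rot": [0,0,0]},
  {"translation": [0,0,0.1],"rot": [0,0,0]},
  {"translation": [0,0,0.08],"rot": [0,0,0]},
  {"translation": [0,0,0],"rot": [0,0,0]},
  {"translation": [0,0,0],"rot": [0,0,0]},
])

```text
t: 30.23
position: [0.4533, -0.0643, -0.0011]
tool_rot: [-2.019, 2.407, -0.0]
wrist_force: [0.5, -0.4, -1.3]
gripper_width: 0.0572
grip_force: 30.0
```

```bash
python3 go.py 453.6 -64.6 -2.5 170
```

```text
t 30.23 head 170.0 turn z total -0.0 tool shift units total [ 0.01  -0.012  0.048] tilt 0.01 pos [453.3 -64.3  -1.1]
```

No contact yet, so I'll lower another 1.5 mm, release and rise.

Request:
jog_arm([
  {"translation": [0,0,0.05],"rot": [0,0,0]},
  {"translation": [0,0,0],"rot": [0,0,0]},
  {"translation": [0,0,0],"rot": [0,0,0]},
])

```text
t: 30.48
position: [0.4535, -0.0642, -0.0023]
tool_rot: [-2.019, 2.406, -0.001]
wrist_force: [0.5, -1.0, 0.8]
gripper_width: 0.0571
grip_force: 30.0
```

Request:
jog_arm([
  {"translation": [0,0,0],"rot": [0,0,0]},
  {"translation": [0,0,0],"rot": [0,0,0]},
  {"translation": [0,0,0],"rot": [0,0,0]},
  {"translation": [0,0,0],"rot": [0,0,0]},
  {"translation": [0,0,0],"rot": [0,0,0]},
  {"translation": [0,0,-0.2],"rot": [0,0,0]},
  {"translation": [0,0,-0.6],"rot": [0,0,0]},
  {"translation": [0,0,-0.8],"rot": [0,0,0]},
  {"translation": [0,0,-0.8],"rot": [0,0,0]},
  {"translation": [0,0,-0.8],"rot": [0,0,0]},
  {"translation": [0,0,-0.8],"rot": [0,0,0]},
  {"translation": [0,0,-0.5],"rot": [0,0,0]},
], gripper=-1)

```text
t: 31.48
position: [0.4539, -0.0642, 0.1354]
tool_rot: [-2.018, 2.404, -0.003]
wrist_force: [1.0, -1.0, -0.1]
gripper_width: 0.0879
grip_force: 0.0
```

Request:
jog_arm([
  {"translation": [0.6,0,-0.4],"rot": [0,0,0]},
  {"translation": [1,0,-0.4],"rot": [0,0,0]},
  {"translation": [1,0,0],"rot": [0,0,0]},
  {"translation": [1,0,0],"rot": [0,0,0]},
  {"translation": [1,0,0],"rot": [0,0,0]},
  {"translation": [1,0,0],"rot": [0,0,0]},
  {"translation": [1,0,0],"rot": [0,0,0]},
  {"translation": [1,0,0],"rot": [0,0,0]},
  {"translation": [1,0,0],"rot": [0,0,0]},
  {"translation": [1,0,0],"rot": [0,0,0]},
  {"translation": [1,0,0],"rot": [0,0,0]},
  {"translation": [0.6,0,0],"rot": [0,0,0]},
])

```text
t: 32.48
position: [0.3939, -0.3975, 0.1567]
tool_rot: [2.018, -2.408, 0.0]
wrist_force: [1.4, -0.5, -0.2]
gripper_width: 0.0875
grip_force: 0.0
```

Request:
jog_arm([
  {"translation": [0.6,0,0],"rot": [0,0,0]},
  {"translation": [1,0,0],"rot": [0,0,0]},
  {"translation": [1,0,0],"rot": [0,0,0]},
  {"translation": [1,0,0],"rot": [0,0,0]},
  {"translation": [1,0,0],"rot": [0,0,0]},
  {"translation": [1,0,0],"rot": [0,0,0]},
  {"translation": [0.4,0,0],"rot": [0,0,0]},
])

```text
t: 33.07
position: [0.3622, -0.5753, 0.1562]
tool_rot: [2.017, -2.408, -0.001]
wrist_force: [0.7, -0.2, 0.0]
gripper_width: 0.0874
grip_force: 0.0
```

```bash
python3 - <<'E'
from station import r
from h import *
for c in ("top","scene"):
  d=r.capture(c)
  for k,p,h in [("64",(.4836,.1067),.008),("52",(.4735,.0496),.008),("40",(.4635,-.0076),.008),("slot",(.4534,-.0647),.014)]:
    try: print(c,k,*roof(d,p,.034,h))
    except Exception: print(c,k,"hidden")
  a=d["frame"][170:260,190:300,::-1] if c=="top" else d["frame"][150:220,230:316,::-1]
  cv2.imwrite(f"pics/{c}4.png",cv2.resize(a,(400,328),interpolation=cv2.INTER_CUBIC))
cv2.imwrite("pics/e4.png",np.hstack([cv2.imread(f"pics/{c}4.png") for c in ("top","scene")]))
E
```

```text
top 64 [482.9 109.5] -10.4 L 62.5 apex 32.3 rms 1.99 296
top 52 [469.5  46.3] -9.7 L 50.4 apex 32.0 rms 1.97 225
top 40 [461.4  -7.6] -10.5 L 38.7 apex 32.0 rms 1.87 181
top slot [450.5 -63.6] -8.9 L 56.9 apex 36.9 rms 2.4 226
scene 64 [485.5 119.7] -9.0 L 62.1 apex 42.9 rms 3.2 121
scene 52 [471.  43.] -9.5 L 50.3 apex 29.4 rms 2.93 82
scene 40 [461.4 -10.8] -9.9 L 38.8 apex 30.7 rms 2.76 70
scene slot [452.  -66.9] -8.9 L 58.2 apex 35.0 rms 2.99 100
```

View pics/e4.png

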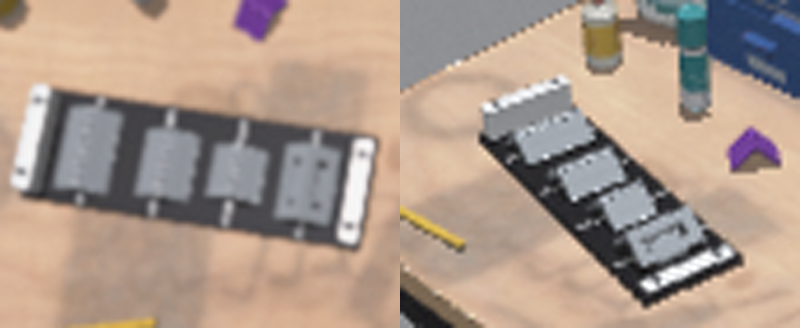

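The top half shows the row from (90,150) to (305,180), each piece on its line, with the slotted one nested over the last. The scene half shows the same. The distances from the stop block are 37, 101, 156 and 213 mm, all within tolerance. The slotted ridge is at about 37 mm, as nesting requires.

```bash
python3 -c "
from station import r
print(r.job_done())"
```

```text
the job is handed in; nothing more can be done
None
```

The job is handed in: the four offcuts lie on their lines, longest at the stop block, with the slotted angle nested over the shortest; my last camera measurements put all of them within tolerance, but the judge returned no result.

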